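Clip a serving board into its sprung holder

ROBOT

A 6-joint arm with a two-finger parallel gripper is mounted at the origin on a cart in front of the work surface, level with it; the furniture and walls round the work are solid. World frame = base frame: x ahead of the robot, y to its left, z up, the work surface at z = 0. Lengths are in m, angles in rad, forces in N, time in s.
With the tool pointing down it reaches from about 0.35 to 0.8 m from the base axis. Payload 7.3 kg.
Tool frame: the origin (TCP) lies between the finger pads; the fingertips stand 25 mm ahead of it and the grasp point (between the pads) lies 6 mm ahead of it (bot.nose_length is the distance from the TCP to the fingertips, in m); z points along the fingers, y is the line along which they close (so a half turn about z gives the same grasp; the last joint's range is limited). The gripper opens to 85 mm and grips with 20 to 120 N. Pads are 22 mm wide; open, the fingers measure 114 mm over their backs; the gripper's body (76 mm by 85 mm) begins 54 mm behind the grasp point. The pads swing forward as they close: fully open they stand 13 mm farther back than shut.
Start: joints at [-1.465, 0.342, 1.524, -0, 1.275, -0.146], TCP at [0.131, -0.508, 0.256] pointing down, gripper open.
Joint ranges: [-2.53, 2.53], [-0.77, 2.02], [0.04, 2.7], [-1, 4.14], [0.28, 2.66], [-3.11, 3.11]. Speed limits (rad/s): [2.57, 2.57, 3.14, 3.14, 3.14, 3.14].

INTERFACE

Orientations are given as a unit quaternion [x, y, z, w].
In Python, from cell import bot, vision, finish_job gives the robot as it stands. The module is installed in compiled form; this text tells all that it offers.
- The arm moves only by the tool send_rows, never from a script. Its argument "rows" is a list that holds one entry, the list of rows, each a list of 7 numbers: the shift along the world's x, y, z in m, then the turn, a rotation vector about the world's x, y, z in degrees, then the gripper command: -1 is fully open, 1 is shut, values between are in proportion. In form: [[[dx, dy, dz, ax, ay, az, hand], ...]]. A call has 1 to 20 rows; each row shifts and turns the commanded pose from where the row before left it; what a row does not reach is not made up. A row lasts 1/10 s, in which the tool goes at most 50 mm and 8.59 degrees, less where a joint would pass 70% of its speed; a pose out of reach is approached as far as the arm can. A call is refused whole if a number of a shift passes 0.05 or a number of a turn 8.59, either way. A call with a gripper value outside its range is refused whole. The fingers move at their own pace and stop on an object; "force" is the grip in N (left out, the last holds). Time passes only in rows, so rows that do not move let the fingers close. It gives the time, the measured TCP pose, the force, the opening and the grip force at its end, in the units of the state.
- bot.observe(): the state, without advancing time (a new reading comes with each control period).
- vision.camera(name): name is "side" or "top"; returns the picture (420x560x3 uint8, red, green, blue); there is no depth.
- vision.camera_model(name): a dict with "camera_matrix" (3x3 intrinsics, pixels), "world_from_camera" (4x4, takes a point from camera to world coordinates). Camera axes: x right, y down, z forward; pixel columns grow to the right and rows downward; lengths in m; the calibration is good to about 2 mm. A picture is of the moment at which its call begins. camera_model takes no time and is no camera call.
- finish_job(): hands the job in; it is judged then, once.
Trained networks look in the newest picture that a camera, given by its name, has taken for a name from the list of things; names that differ only in an ending like _2 or _b are one class to them, and where a whole thing is asked for, a point or a joint stands for the part that bears it (a point fixed in the world has none). Each returns a list of dicts, best first, with "confidence" (0 to 1); they miss things now and then, are a little off and sometimes report something else, mostly with a low value. They report only what shows in the picture. A call takes as long as a camera call.
- vision.cut_out(thing, camera): "pixels" (420x560 bool, what is visible of it) and "uv" ([column, row] in pixels, amid what is visible of it).
The state is a dict: "time": time; "qpos": joint angles; "qvel": joint speeds; "tau": joint torques, N m; "tcp_pos": TCP position; "orientation": TCP orientation; "ft_force": force on the tool from outside, world axes, zero at the start; "moment": the same for the moment, N m; "width": finger opening in m; "grip_force": force on a finger pad.
Only numpy, scipy, OpenCV 4.12 (cv2) and the standard library are available. Lean on these libraries where they do the work, as an engineer would, in place of code of your own. Each camera call takes 0.05 s, during which the arm holds its last target. There are 200 camera calls.

TASK

Fit the small wooden serving board into the sprung board holder: push one end of it, tilted, under the lip of either red jaw and press that jaw back far enough to lower the other end in behind the other lip, then let go so that the springs centre the board. The height of the holder's rail differs and has to be felt or seen. The board must lie flat with both ends under their lips and gripped by both jaws. Be gentle with the holder (the forces of the board on jaw and rests, added up, must never pass 25 N, nor the gripper's on it, so neither ram a jaw against its end stop nor bear down hard), and leave the mug, glass, shaker and garlic where they stand.

Things in the scene. Friction and masses are not known exactly. Their poses are not given: they have to be found in the camera images.
- board: flat wooden serving board, 58 mm (its x) by 160 mm (its y, long axis) by 16 mm thick (z), edges rounded 2.5 mm, 0.11 to 0.23 kg, a small brass eyelet (decoration, flush) near one end. Lies flat on the worktop at the start. Origin: centre of its underside. Either end may go into either jaw.
- holder: board holder: dark base plate 60 x 230 mm fixed to the worktop; on two height screws over it an aluminium rail 50 mm wide (x), 250 mm long (y) with grey end blocks, three black rubber rests and two red sprung jaws facing each other along y. Origin: centre of the base's underside, on the worktop; +y roughly to the robot's left, turned up to 0.35 rad. Rail and jaws lie centred over the origin.
- holder_over (a point): point 100 mm above the holder's origin. The rail's height differs each time and is not measured (find it by touch or sight; it stays put): the rests' level top, on which the board lies, is 30 to 54 mm above the worktop. The rests are 46 mm wide and reach from y = -96 to +96 mm with small gaps, on under the jaws as floor of their slots. End blocks rise 18 mm above the rests.
- jaw_left (a joint): how far the jaw at the holder's +y end is pushed outwards (m): 0 free, hard stop 0.018. Spring 0.55 N plus 0.55 N per mm (rubbing adds a few N), damped. With one end of the board in it, the other end clears the other lip once it is pushed back about 13 mm (8 N); at 18 mm (10.5 N) it meets its stop. Both jaws read about 4 mm with the board seated and centred. Shape: see jaw_right.
- jaw_right (a joint): the same for the jaw at the -y end (outwards = -y). Shape of both: 74 mm wide; the back face of the slot is 76 mm along y from the holder's origin when free; a lip overhangs it 5 mm inwards, underside 19.5 mm and top 23.5 mm above the rests (takes the end of the board tilted 0.2 rad, some 2 mm to spare); cheeks as deep as the lip leave 64 mm of width.
- pale_mug: cream mug upside down, 63 x 88 x 51 mm, behind the holder; bystander. Origin: centre of its underside.
- glass: clear tumbler upside down, 64 mm wide, 89 mm high, behind the holder; bystander. Origin: centre of its underside.
- shaker: small white shaker, 37 mm wide, 64 mm high, to the right of the board; bystander. Origin: centre of its underside.
- garlic: garlic bulb, about 60 mm, to the right of the board; bystander. Origin: centre of its underside.

How it is judged:
By the outcome, as a careful person would: the job done as asked, in the order asked, and still so for the second after the job is handed in, with the robot touching nothing.
It also fails if it takes over 69 s, if anything falls off the work surface, if the arm or the gripper's body presses on something with over 40 N, if the wrist force passes 120 N, or if a joint passes its speed limit or range.

## Working session

There is one attempt and no reset: what is moved stays moved. The work goes in short steps, Python scripts to look and compute and a tool call to move; the robot and the scene stay as the last step left them, time stands still between calls to the robot, and variables do not carry over. Pictures are saved under pics/ and viewed, at most 10 in all, crops included, and the job is handed in when it is done.

Besides the shell and the picture viewer there is one more tool, called after "Request:" as name(argument=value, ...), one argument or row to a line, values as JSON. send_rows: Moves the arm, as the interface text tells. Its arguments: {"type":"object","properties":{"rows":{"type":"array"},"force":{"type":"number"}},"required":["rows"]}

```bash
mkdir -p pics; cat > h.py <<'E'
import numpy as np, cv2
from cell import bot, vision, finish_job
def cam(n):
    m=vision.camera_model(n); return np.array(m["camera_matrix"]),np.array(m["world_from_camera"])
def to_plane(n,uv,z):
    K,T=cam(n); uv=np.atleast_2d(np.array(uv,float))
    d=(T[:3,:3]@np.linalg.inv(K)@np.c_[uv,np.ones(len(uv))].T).T
    return (T[:3,3]+d*((z-T[2,3])/d[:,2])[:,None])
def proj(n,P):
    K,T=cam(n); P=np.atleast_2d(np.array(P,float)); c=(P-T[:3,3])@T[:3,:3]; q=(K@c.T).T
    return q[:,:2]/q[:,2:]
def save(n,f):
    im=vision.camera(n); cv2.imwrite(f,im[:,:,::-1]); return im
E
python3 - <<'E'
from h import *
for n in("top","side"):
    im=save(n,f"pics/{n}0.png")
    K,T=cam(n); print(n,K[0,0],T.round(3).tolist())
    for t in("board","holder","jaw_left","jaw_right","pale_mug","glass","shaker","garlic"):
        for r in vision.cut_out(t,n)[:2]:
            rect=cv2.minAreaRect(np.argwhere(r["pixels"])[:,::-1].astype(np.float32))
            print(t,round(r["confidence"],2),np.round(r["uv"],1),np.round(rect[0],1),np.round(rect[1],1),round(rect[2],1), to_plane(n,r["uv"],0.016).round(3)[0])
            if t in("board","holder"): np.save(f"{n}_{t}.npy",r["pixels"]) if r["confidence"]>.5 else 0
print(bot.observe())
E
```

```text
top 503.71374541227686 [[0.024, -0.993, 0.12, 0.313], [-1.0, -0.021, 0.023, -0.152], [-0.021, -0.12, -0.993, 1.567], [0.0, 0.0, 0.0, 1.0]]
board 0.78 [318.4 228.5] [319.1 230.9] [19.  51.6] 83.4 [ 0.423 -0.218  0.016]
holder 0.59 [220.2 212.4] [218.5 211.5] [25. 83.] 90.0 [0.466 0.087 0.016]
jaw_left 0.68 [189.8 209.5] [191.5 211. ] [24.  5.] 90.0 [0.473 0.182 0.016]
jaw_right 0.45 [240.9 212.3] [243.5 211.5] [23.  5.] 90.0 [0.468 0.023 0.016]
pale_mug 0.88 [165.5 172.6] [169.7 171.4] [18.3 24.1] 63.4 [0.588 0.264 0.016]
glass 0.58 [209.4 172.3] [208.3 169.3] [23.3 19.8] 45.0 [0.592 0.126 0.016]
shaker 0.61 [407.6 200.2] [407.1 201.2] [12.1 16.1] 63.4 [ 0.517 -0.492  0.016]
garlic 0.57 [422.3 235.5] [421.5 235. ] [18. 17.] 90.0 [ 0.409 -0.536  0.016]
side 448.51568380806407 [[0.865, -0.302, 0.401, -0.047], [-0.502, -0.505, 0.703, -1.126], [-0.01, -0.809, -0.588, 0.9], [0.0, 0.0, 0.0, 1.0]]
board 0.72 [264.9 253.5] [264.3 251.2] [48.4 19.5] 41.2 [ 0.413 -0.241  0.016]
board 0.54 [233.8 197.5] [238.1 193.2] [50.5 25.3] 48.0 [0.461 0.072 0.016]
holder 0.9 [234.5 197.1] [238.  193.8] [51
[... 635 characters left out ...]
0.417 -0.528  0.016]
{'time': 0.9, 'qpos': array([-1.46501916e+00,  3.41945135e-01,  1.52409966e+00,  1.51894121e-05,
        1.27536868e+00, -1.46017369e-01]), 'qvel': array([-0.00090502, -0.00230996,  0.00032578,  0.0010472 ,  0.00095558,
        0.0009647 ]), 'tau': array([-5.04726777e-04, -4.33556521e+01, -2.46273994e+01, -2.53867520e-04,
        2.51356087e-04, -4.77769888e-06]), 'tcp_pos': array([ 0.13081911, -0.50846503,  0.25635013]), 'orientation': array([9.92085675e-01, 1.25562755e-01, 5.46193843e-06, 8.97198679e-05]), 'ft_force': array([ 0.88106839, -0.25329407, -0.22092266]), 'moment': array([ 0.03873938, -0.02249761,  0.01372923]), 'grip_force': 0.0, 'width': 0.0856492748483916}
```

View pics/top0.png

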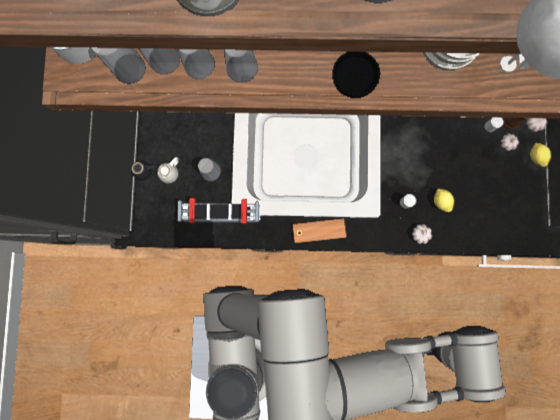

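View pics/side0.png

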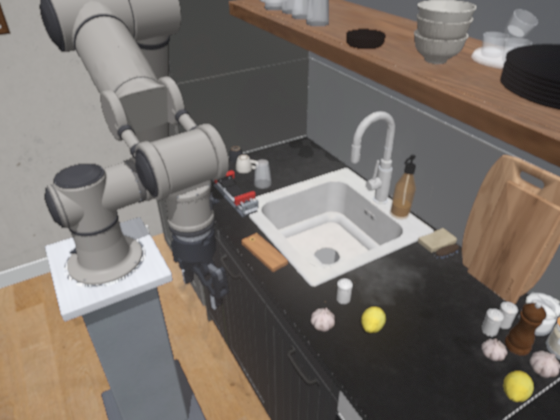

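The top view shows the board at about (319,231) with its eyelet on the left, and the holder at (219,211) with red jaws at columns 192 and 244. The side view shows the board at (264,252) and the holder around (238,193). Next I'll refine these with colour segmentation and a two-view fit.

```bash
cat > fit.py <<'E'
from h import *
from scipy.optimize import minimize, least_squares
I={n:cv2.imread(f"pics/{n}0.png").astype(int) for n in("top","side")}
def red(n,box):
    im=I[n]; u0,u1,v0,v1=box; m=np.zeros(im.shape[:2],bool)
    b,g,r=[im[...,k] for k in range(3)]
    m[v0:v1,u0:u1]=((r>90)&(g<0.5*r)&(b<0.5*r))[v0:v1,u0:u1]; return m
def wood(n,box):
    im=I[n]; u0,u1,v0,v1=box; m=np.zeros(im.shape[:2])
    b,g,r=[im[...,k] for k in range(3)]
    m[v0:v1,u0:u1]=np.clip((r-b-10)/70,0,1)[v0:v1,u0:u1]; return m
def box(c,yaw,x,y,z):
    P=np.array([[a,b,d] for a in x for b in y for d in z],float)
    R=np.array([[np.cos(yaw),-np.sin(yaw),0],[np.sin(yaw),np.cos(yaw),0],[0,0,1]]); return P@R.T+c
def render(n,P,S=16):
    q=cv2.convexHull(proj(n,P).astype(np.float32))[:,0]
    o=np.floor(q.min(0)-3).astype(int); w=np.ceil(q.max(0)+4).astype(int)-o
    m=np.zeros((w[1]*8,w[0]*8),np.uint8)
    cv2.fillPoly(m,[np.round(((q-o+.5)*8-.5)*S).astype(np.int32)],255,shift=4)
    out=np.zeros((420,560)); out[o[1]:o[1]+w[1],o[0]:o[0]+w[0]]=cv2.resize(m,tuple(int(i) for i in w),interpolation=cv2.INTER_AREA)/255.; return out
if __name__=="__main__":
    W={"top":wood("top",(285,355,214,246)),"side":wood("side",(236,292,230,274))}
    for ns in(("top",),("side",),("top","side")):
        f=lambda p:sum(((render(n,box([p[0]/100,p[1]/100,0],p[2]/10,(-.029,.029),(-.08,.08),(0,.016)))-W[n])**2).sum() for n in ns)
        r=min((minimize(f,[42,-22,a],method="Nelder-Mead",options=dict(initial_simplex=np.array([[42,-22,a],[43,-22,a],[42,-21,a],[42,-22,a+1.]]))) for a in(-1,1)),key=lambda r:r.fun)
        print("board",ns,r.x*[.01,.01,.1],r.fun)
    C={}
    for n,b in(("top",(170,270,190,232)),("side",(205,270,165,215))):
        m=red(n,b); k,l,s,c=cv2.connectedComponentsWithStats(m.astype(np.uint8)); print(n,[(s[i].tolist(),c[i].round(2).tolist()) for i in range(1,k) if s[i,4]>5])
    t=cv2.resize(I["top"][190:246,170:360].astype(np.uint8),(760,224),interpolation=cv2.INTER_CUBIC)
    s=cv2.resize(I["side"][160:220,205:285].astype(np.uint8),(480,360),interpolation=cv2.INTER_CUBIC)
    o=np.zeros((590,760,3),np.uint8); o[:224]=t; o[228:588,:480]=s; cv2.imwrite("pics/crop0.png",o)
E
python3 fit.py
```

```text
board ('top',) [ 0.41805992 -0.21998222  0.13211992] 7.523248201241282
board ('side',) [ 0.42041006 -0.22018303  0.11240237] 20.221391301618688
board ('top', 'side') [ 0.41857983 -0.21985745  0.12869197] 37.27659754097718
top [([189, 198, 7, 25, 148], [191.52, 209.59]), ([241, 199, 7, 25, 143], [243.62, 211.41])]
side [([226, 170, 9, 8, 44], [230.66, 173.18]), ([235, 191, 20, 14, 142], [244.04, 196.89])]
```

View pics/crop0.png

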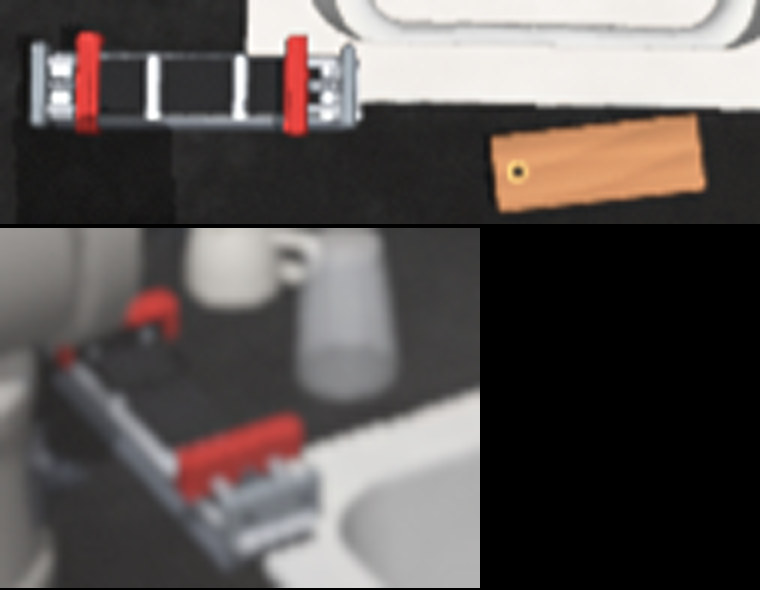

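The crop shows the left jaw at about (191.5,209.6) and the right jaw at (243.6,211.4) in the top view, with the mug and glass standing clear behind. Next I fit the holder.

```bash
cat > fit2.py <<'E'
from fit import *
def soft(n,b):
    im=I[n]; u0,u1,v0,v1=b; m=np.zeros(im.shape[:2]); B,g,r=[im[...,k] for k in range(3)]
    m[v0:v1,u0:u1]=np.clip((r-np.maximum(B,g)-15)/100,0,1)[v0:v1,u0:u1]; return m
T=soft("top",(170,270,190,232)); S=soft("side",(233,270,185,215))
def f(p,wt=1,ws=1):
    x,y,yaw,h,Y,b=p[0]/100,p[1]/100,p[2]/10,p[3]/100,p[4]/100,p[5]/100
    J=[box([x,y,0],yaw,(-.037,.037),s,(h+.0235-b,h+.0235)) for s in((.071,Y),(-Y,-.071))]
    t=np.maximum(render("top",J[0]),render("top",J[1])); s=render("side",J[1])
    return wt*((t-T)**2).sum()+ws*((s-S)**2).sum()+5*max(0,b-.024)*1e3
for h0 in(3.2,4.2,5.2):
    p0=np.array([47,9,.3,h0,8.7,2.]); 
    sx=np.vstack([p0]+[p0+np.eye(6)[i]*d for i,d in enumerate((1,1,1,.6,.4,-.8))])
    r=minimize(f,p0,method="Nelder-Mead",options=dict(initial_simplex=sx,maxiter=1500)); print(h0,r.x.round(3),r.fun)
K,M=cam("top")
E
python3 fit2.py
```

```text
3.2 [46.901  8.975  0.147  3.482  8.687  1.378] 27.3065338331411
4.2 [46.961  9.     0.092  3.425  8.715  1.324] 27.415538062283737
5.2 [46.915  8.989  0.114  3.471  8.75   1.076] 29.88895444059977
```

Request:
send_rows(
  rows=[
    [[0.0144,0.0144,-0.0075,0,0,4.15,-1],[0.0144,0.0144,-0.0075,0,0,4.15,-1],[0.0144,0.0144,-0.0075,0,0,4.15,-1],[0.0144,0.0144,-0.0075,0,0,4.15,-1],[0.0144,0.0144,-0.0075,0,0,4.15,-1],[0.0144,0.0144,-0.0075,0,0,4.15,-1],[0.0144,0.0144,-0.0075,0,0,4.15,-1],[0.0144,0.0144,-0.0075,0,0,4.15,-1],[0.0144,0.0144,-0.0075,0,0,4.15,-1],[0.0144,0.0144,-0.0075,0,0,4.15,-1],[0.0144,0.0144,-0.0075,0,0,4.15,-1],[0.0144,0.0144,-0.0075,0,0,4.15,-1],[0.0144,0.0144,-0.0075,0,0,4.15,-1],[0.0144,0.0144,-0.0075,0,0,4.15,-1],[0.0144,0.0144,-0.0075,0,0,4.15,-1],[0.0144,0.0144,-0.0075,0,0,4.15,-1],[0.0144,0.0144,-0.0075,0,0,4.15,-1],[0.0144,0.0144,-0.0075,0,0,4.15,-1],[0.0144,0.0144,-0.0075,0,0,4.15,-1],[0.0144,0.0144,-0.0075,0,0,4.15,-1]],
  ],
)

```text
time: 2.9
tcp_pos: [0.4195, -0.2199, 0.1061]
orientation: [0.659, 0.752, 0.0, 0.0]
ft_force: [0.0, -0.4, 0.7]
width: 0.085
grip_force: 0.0
```

```bash
cat > st.py <<'E'
from h import *
from scipy.spatial.transform import Rotation as R
s=bot.observe(); m=R.from_quat(s["orientation"]).as_matrix()
a=lambda v:round(float(np.degrees(v)),2)
print("t",round(s["time"],2),"tcp",s["tcp_pos"].round(4),"y-axis yaw",a(np.arctan2(m[1,1],m[0,1])),"z",m[:,2].round(4),"F",s["ft_force"].round(2),"M",s["moment"].round(3),"w",round(s["width"],4),"g",s["grip_force"],"q",s["qpos"].round(2))
E
python3 st.py; python3 -c "from h import *;print(bot.nose_length)"
```

```text
t 2.9 tcp [ 0.4195 -0.2199  0.1061] y-axis yaw 7.6 z [ 4.e-04 -2.e-04 -1.e+00] F [ 0.03 -0.45  0.71] M [-0.003  0.004 -0.009] w 0.085 g 0.0 q [-0.64  0.44  1.86  0.    0.84 -0.78]
0.025
```

Request:
send_rows(
  rows=[
    [[0,0,-0.015,0,0,0,-1],[0,0,-0.02,0,0,0,-1],[0,0,-0.02,0,0,0,-1],[-0.0009,0,-0.014,0,0,0,-1],[0,0,-0.008,0,0,0,-1],[0,0,-0.0066,0,0,0,-1],[0,0,0,0,0,0,1],[0,0,0,0,0,0,1],[0,0,0,0,0,0,1],[0,0,0,0,0,0,1],[0,0,0,0,0,0,1],[0,0,0,0,0,0,1],[0,0,0,0,0,0,1],[0,0,0,0,0,0,1]],
  ],
  force=100,
)

```text
time: 4.3
tcp_pos: [0.4184, -0.2208, 0.0239]
orientation: [0.66, 0.751, 0.0, 0.001]
ft_force: [-1.2, 1.3, 5.5]
width: 0.0557
grip_force: 106.4
```

```bash
python3 st.py
```

```text
t 4.3 tcp [ 0.4184 -0.2208  0.0239] y-axis yaw 7.43 z [ 0.0015 -0.0011 -1.    ] F [-1.16  1.28  5.45] M [0.139 0.339 0.012] w 0.0557 g 106.43332242965698 q [-0.65  0.58  1.92  0.    0.63 -0.78]
```

Request:
send_rows(
  rows=[
    [[0,0,0.005,0,0,0,1],[0,0,0.01,0,0,0,1],[0,0,0.015,0,0,0,1],[0,0,0.02,0,0,0,1],[0,0,0.02,0,0,0,1],[0,0,0.02,0,0,0,1],[0,0,0.01,0,0,0,1],[0,0,0,0,0,0,1],[0,0,0,0,0,0,1]],
  ],
)

```text
time: 5.2
tcp_pos: [0.4177, -0.2203, 0.1225]
orientation: [0.66, 0.751, 0.0, -0.0]
ft_force: [-0.0, -0.5, -0.6]
width: 0.0554
grip_force: 105.9
```

```bash
python3 st.py; python3 - <<'E'
from h import *
a=save("side","pics/s1.png")[215:275,215:315]; b=save("top","pics/t1.png")[205:265,270:370]
o=np.vstack([cv2.resize(x,(500,300),interpolation=cv2.INTER_CUBIC) for x in(a,b)]); cv2.imwrite("pics/c1.png",o[:,:,::-1])
E
```

```text
t 5.2 tcp [ 0.4177 -0.2203  0.1225] y-axis yaw 7.43 z [-1.e-04  1.e-04 -1.e+00] F [-0.04 -0.51 -0.6 ] M [-0.049 -0.043 -0.003] w 0.0554 g 105.85243463516235 q [-0.65  0.41  1.85  0.    0.89 -0.78]
```

View pics/c1.png

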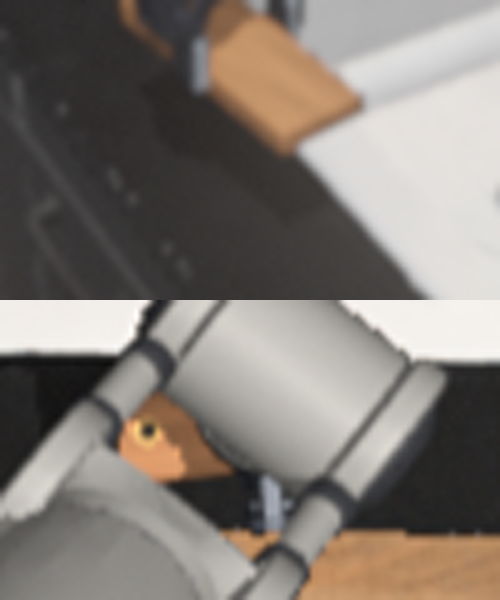

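The board is held square at its middle, with the side crop showing it level and the eyelet end to the left. I'll carry it over the holder, tilted with the right end low.

Request:
send_rows(
  rows=[
    [[0.001,0.006,0.005,0,0,-0.3,1],[0.003,0.018,0.005,0,0,-0.4,1],[0.003,0.018,0.005,0,0,-0.4,1],[0.003,0.018,0.005,0,0,-0.4,1],[0.003,0.018,0,0,0,-0.4,1],[0.003,0.018,0,0,0,-0.4,1],[0.003,0.018,0,0,0,-0.4,1],[0.003,0.018,0,0,0,-0.4,1],[0.003,0.018,0,0,0,-0.4,1],[0.003,0.018,0,0,0,-0.4,1],[0.003,0.018,0,0.7,0,-0.4,1],[0.003,0.018,0,1.2,0,-0.4,1],[0.003,0.018,0,1.2,0,-0.4,1],[0.003,0.018,0,1.2,0,-0.4,1],[0.003,0.018,0,1.2,0,-0.4,1],[0.003,0.018,0,1.2,0,-0.4,1],[0.003,0.018,0,1.2,0,-0.45,1],[0.0023,0.018,0,1.2,0,0,1],[0,0.0083,0,1.2,0,0,1],[0,0,0,1.2,0,0,1]],
  ],
)

```text
time: 7.3
tcp_pos: [0.469, 0.101, 0.1426]
orientation: [0.699, 0.708, 0.073, -0.07]
ft_force: [0.1, -1.0, -1.5]
width: 0.0557
grip_force: 105.8
```

```bash
python3 st.py; python3 - <<'E'
from h import *
a=save("side","pics/s2.png")[150:230,180:290]
for n in ("top","side"):
    vision.camera(n); 
    for r in vision.cut_out("board",n)[:1]: print(n,r["confidence"],r["uv"],r["pixels"].sum())
cv2.imwrite("pics/c2.png",cv2.resize(a,(770,560),interpolation=cv2.INTER_CUBIC)[:,:,::-1])
E
```

```text
t 7.3 tcp [0.469  0.101  0.1426] y-axis yaw 0.74 z [ 0.0028  0.201  -0.9796] F [ 0.14 -0.99 -1.52] M [-0.139  0.029  0.037] w 0.0557 g 105.79885840415955 q [-0.07  0.38  1.84  0.25  0.95 -0.23]
side 0.77 [233.6, 171.5] 480
```

View pics/c2.png

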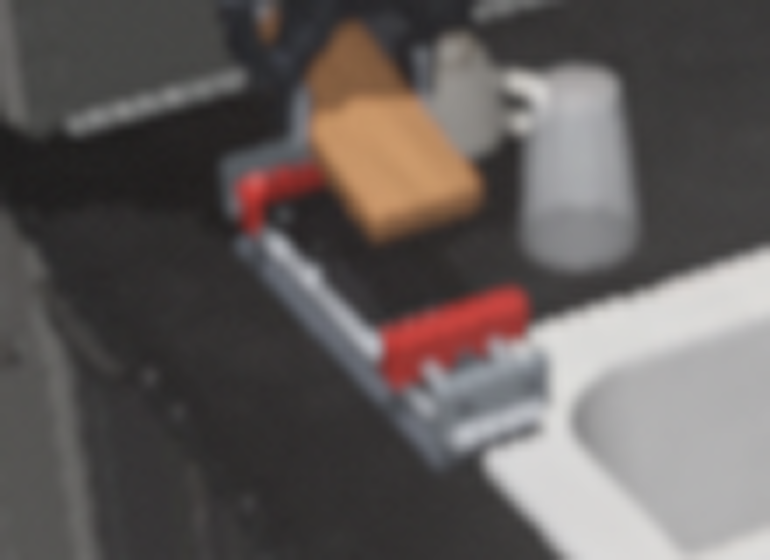

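The tilted board hangs above the holder, with its low end near (234,184) in full-image pixels and both jaws visible. I'll compare that with the prediction and refit the rail height.

```bash
cat > pred.py <<'E'
from fit import *
from scipy.spatial.transform import Rotation as R
I["side"]=cv2.imread("pics/s2.png").astype(int)
s=bot.observe(); m=R.from_quat(s["orientation"]).as_matrix()
# board axes: y along tool x (sign so that +y), normal = -tool z
n=-m[:,2]; ey=m[:,0]*np.sign(m[1,0]); ex=np.cross(ey,n)
def B(dy,dn,dth=0,dx=0):
    e2=np.cos(dth)*ey+np.sin(dth)*n; n2=np.cross(ex,e2)
    c=s["tcp_pos"]+ey*dy+n*dn+ex*dx
    return np.array([c+ex*a+e2*b+n2*d for a in(-.029,.029) for b in(-.08,.08) for d in(0,.016)])
W=wood("side",(222,252,166,188))   # low part only
msk=np.zeros_like(W);msk[166:188,222:252]=1
f=lambda p:(((render("side",B(p[0]/1e3,p[1]/1e3,p[2]/100,p[3]/1e3))-W)*msk)**2).sum()
r=minimize(f,[0,-24,0,0],method="Nelder-Mead",options=dict(initial_simplex=[[0,-24,0,0],[4,-24,0,0],[0,-20,0,0],[0,-24,4,0],[0,-24,0,4]])); print(r.x,r.fun,f([.9,-23.9,0,0]))
print("pred right-end corners",proj("side",B(.0009,-.0239)[[0,1,4,5]]).round(1).tolist())
E
python3 pred.py
cat > fit3.py <<'E'
from fit2 import *
I["side"]=cv2.imread("pics/s2.png").astype(int)
S=soft("side",(233,262,188,210))
import fit2; fit2.S=S
for ws in(.3,1,3):
  for h0 in(3.2,4.2):
    p0=np.array([47,9,.1,h0,8.7,2.]); sx=np.vstack([p0]+[p0+np.eye(6)[i]*d for i,d in enumerate((1,1,1,.6,.4,-.8))])
    r=minimize(lambda p:fit2.f(p,1,ws),p0,method="Nelder-Mead",options=dict(initial_simplex=sx,maxiter=1500)); print(ws,r.x.round(3),r.fun)
E
python3 fit3.py | tail -6
```

```text
[  3.04654323 -22.89261417   0.53000908   0.03541169] 27.08164261783144 28.68128011989109
pred right-end corners [[232.6, 184.1], [232.6, 180.5], [248.2, 179.1], [248.4, 175.5]]
3.2 [46.901  8.975  0.147  3.482  8.687  1.378] 27.3065338331411
4.2 [46.961  9.     0.092  3.425  8.715  1.324] 27.415538062283737
5.2 [46.915  8.989  0.114  3.471  8.75   1.076] 29.88895444059977
0.3 [46.914  8.989  0.056  3.356  8.722  1.078] 14.03429108035371
0.3 [46.902  8.977  0.053  3.506  8.703  1.203] 13.772979892349095Traceback (most recent call last):
  File "fit3.py", line 8, in <module>
    r=minimize(lambda p:fit2.f(p,1,ws),p0,method="Nelder-Mead",options=dict(initial_simplex=sx,maxiter=1500)); print(ws,r.x.round(3),r.fun)
    res = _minimize_neldermead(fun, x0, args, callback, bounds=bounds,
                               **options)
    fxcc = func(xcc)
    fx = function(np.copy(x), *(wrapper_args + args))
  File "fit3.py", line 8, in <lambda>
    r=minimize(lambda p:fit2.f(p,1,ws),p0,method="Nelder-Mead",options=dict(initial_simplex=sx,maxiter=1500)); print(ws,r.x.round(3),r.fun)
                        ~~~~~~^^^^^^^^
  File "fit2.py", line 9, in f
    t=np.maximum(render("top",J[0]),render("top",J[1])); s=render("side",J[1])
                 ~~~~~~^^^^^^^^^^^^
  File "fit.py", line 16, in render
    q=cv2.convexHull(proj(n,P).astype(np.float32))[:,0]
                     ~~~~^^^^^
  File "h.py", line 10, in proj
    K,T=cam(n); P=np.atleast_2d(np.array(P,float)); c=(P-T[:3,3])@T[:3,:3]; q=(K@c.T).T
        ~~~^^^
  File "h.py", line 4, in cam
    m=vision.camera_model(n); return np.array(m["camera_matrix"]),np.array(m["world_from_camera"])
ValueError: time passes only in moves, steps and waits
```

Request:
send_rows(
  rows=[
    [[0,0,-0.008,0,0,0,1],[0,0,-0.01,0,0,0,1],[0,0,-0.01,0,0,0,1],[0,0,-0.01,0,0,0,1],[0,0,-0.01,0,0,0,1],[0,0,-0.006,0,0,0,1],[0,0,-0.004,0,0,0,1],[0,0,0,0,0,0,1],[0,0,0,0,0,0,1]],
  ],
)

```text
time: 8.45
tcp_pos: [0.4694, 0.0998, 0.0849]
orientation: [0.699, 0.708, 0.073, -0.069]
ft_force: [0.3, 0.5, -1.3]
width: 0.0556
grip_force: 105.8
```

Request:
send_rows(
  rows=[
    [[0,0,-0.001,0,0,0,1],[0,0,-0.001,0,0,0,1],[0,0,-0.001,0,0,0,1],[0,0,-0.001,0,0,0,1],[0,0,0,0,0,0,1],[0,0,0,0,0,0,1]],
  ],
)

```text
time: 9.05
tcp_pos: [0.4692, 0.0998, 0.0807]
orientation: [0.699, 0.708, 0.072, -0.069]
ft_force: [-0.2, -0.3, -0.7]
width: 0.0555
grip_force: 105.8
```

```bash
python3 st.py
```

```text
t 9.05 tcp [0.4692 0.0998 0.0807] y-axis yaw 0.63 z [ 0.0034  0.1993 -0.9799] F [-0.17 -0.35 -0.65] M [-0.172 -0.005  0.005] w 0.0555 g 105.79977035522461 q [-0.07  0.49  1.9   0.28  0.79 -0.29]
```

Corner predicted at z≈0.041. I'll keep going down in small steps.

Request:
send_rows(
  rows=[
    [[0,0,-0.001,0,0,0,1],[0,0,-0.001,0,0,0,1],[0,0,-0.001,0,0,0,1],[0,0,0,0,0,0,1],[0,0,0,0,0,0,1]],
  ],
)

```text
time: 9.55
tcp_pos: [0.4692, 0.0998, 0.0777]
orientation: [0.699, 0.708, 0.072, -0.069]
ft_force: [-0.6, 1.0, -0.9]
width: 0.0555
grip_force: 105.8
```

Request:
send_rows(
  rows=[
    [[0,0,-0.001,0,0,0,1],[0,0,-0.001,0,0,0,1],[0,0,0,0,0,0,1],[0,0,0,0,0,0,1]],
  ],
)

```text
time: 9.95
tcp_pos: [0.4692, 0.0998, 0.0757]
orientation: [0.699, 0.708, 0.072, -0.069]
ft_force: [0.5, -0.0, -1.0]
width: 0.0556
grip_force: 105.8
```

```bash
python3 st.py
```

```text
t 9.95 tcp [0.4692 0.0998 0.0757] y-axis yaw 0.63 z [ 0.0033  0.1993 -0.9799] F [ 0.55 -0.01 -1.04] M [-0.14   0.02  -0.027] w 0.0556 g 105.79909801483154 q [-0.07  0.49  1.9   0.29  0.78 -0.29]
```

Request:
send_rows(
  rows=[
    [[0,0,-0.001,0,0,0,1],[0,0,-0.0005,0,0,0,1],[0,0,0,0,0,0,1],[0,0,0,0,0,0,1]],
  ],
)

```text
time: 10.35
tcp_pos: [0.4693, 0.1001, 0.0744]
orientation: [0.699, 0.708, 0.073, -0.069]
ft_force: [-0.6, 2.6, 3.3]
width: 0.0552
grip_force: 106.2
```

```bash
python3 st.py
```

```text
t 10.35 tcp [0.4693 0.1001 0.0744] y-axis yaw 0.64 z [ 0.0036  0.1996 -0.9799] F [-0.59  2.64  3.3 ] M [ 0.096  0.107 -0.073] w 0.0552 g 106.22811555862427 q [-0.07  0.5   1.9   0.29  0.78 -0.29]
```

Request:
send_rows(
  rows=[
    [[0,0,-0.001,0,0,0,1],[0,0,-0.0005,0,0,0,1],[0,0,0,0,0,0,1],[0,0,0,0,0,0,1]],
  ],
)

```text
time: 10.75
tcp_pos: [0.4694, 0.1001, 0.0736]
orientation: [0.699, 0.708, 0.073, -0.069]
ft_force: [-3.3, 2.9, 12.7]
width: 0.0553
grip_force: 107.5
```

```bash
python3 st.py
```

```text
t 10.75 tcp [0.4694 0.1001 0.0736] y-axis yaw 0.63 z [ 0.0042  0.1999 -0.9798] F [-3.25  2.93 12.69] M [ 0.233  0.58  -0.028] w 0.0553 g 107.47466683387756 q [-0.07  0.5   1.9   0.29  0.77 -0.3 ]
```

Contact puts the rests at z≈0.0353, which agrees with the camera estimate. I'll back off about 0.8 mm above contact and slide under the right lip.

Request:
send_rows(
  rows=[
    [[0,0,0.0015,0,0,0,1],[0,0,0.0013,0,0,0,1],[0,-0.001,0,0,0,0,1],[0,-0.0015,0,0,0,0,1],[0,-0.0015,0,0,0,0,1],[0,-0.0015,0,0,0,0,1],[0,-0.0015,0,0,0,0,1],[0,-0.001,0,0,0,0,1],[0,0,0,0,0,0,1],[0,0,0,0,0,0,1]],
  ],
)

```text
time: 11.75
tcp_pos: [0.4692, 0.0917, 0.0755]
orientation: [0.699, 0.708, 0.072, -0.069]
ft_force: [0.5, -0.4, -0.7]
width: 0.0553
grip_force: 105.9
```

```bash
python3 st.py
```

```text
t 11.75 tcp [0.4692 0.0917 0.0755] y-axis yaw 0.63 z [ 0.0034  0.1991 -0.98  ] F [ 0.54 -0.36 -0.71] M [-0.195  0.01   0.039] w 0.0553 g 105.8656632900238 q [-0.09  0.49  1.9   0.29  0.78 -0.31]
```

Request:
send_rows(
  rows=[
    [[0,-0.001,0,0,0,0,1],[0,-0.001,0,0,0,0,1],[0,-0.001,0,0,0,0,1],[0,0,0,0,0,0,1],[0,0,0,0,0,0,1]],
  ],
)

```text
time: 12.25
tcp_pos: [0.4692, 0.0888, 0.0755]
orientation: [0.699, 0.708, 0.072, -0.069]
ft_force: [-0.3, 0.5, -0.7]
width: 0.0554
grip_force: 105.9
```

```bash
python3 st.py
```

```text
t 12.25 tcp [0.4692 0.0888 0.0755] y-axis yaw 0.63 z [ 0.0034  0.1993 -0.9799] F [-0.27  0.52 -0.67] M [-0.094  0.011  0.067] w 0.0554 g 105.86556673049927 q [-0.1   0.49  1.9   0.29  0.78 -0.32]
```

Request:
send_rows(
  rows=[
    [[0,-0.001,0,0,0,0,1],[0,-0.001,0,0,0,0,1],[0,0,0,0,0,0,1],[0,0,0,0,0,0,1]],
  ],
)

```text
time: 12.65
tcp_pos: [0.4692, 0.0869, 0.0755]
orientation: [0.699, 0.708, 0.072, -0.069]
ft_force: [0.4, 2.1, -1.5]
width: 0.0554
grip_force: 105.9
```

```bash
python3 st.py
```

```text
t 12.65 tcp [0.4692 0.0869 0.0755] y-axis yaw 0.63 z [ 0.0034  0.1993 -0.9799] F [ 0.43  2.14 -1.46] M [ 0.14  -0.03   0.018] w 0.0554 g 105.86511969566345 q [-0.1   0.49  1.9   0.29  0.78 -0.32]
```

Request:
send_rows(
  rows=[
    [[0,-0.001,0,0,0,0,1],[0,-0.001,0,0,0,0,1],[0,0,0,0,0,0,1],[0,0,0,0,0,0,1]],
  ],
)

```text
time: 13.05
tcp_pos: [0.4693, 0.0849, 0.0755]
orientation: [0.699, 0.708, 0.072, -0.069]
ft_force: [0.4, 2.7, 0.1]
width: 0.0555
grip_force: 105.9
```

```bash
python3 st.py
```

```text
t 13.05 tcp [0.4693 0.0849 0.0755] y-axis yaw 0.63 z [ 0.0034  0.1993 -0.9799] F [0.4  2.67 0.08] M [ 0.342 -0.017  0.092] w 0.0555 g 105.86638569831848 q [-0.11  0.49  1.9   0.29  0.78 -0.32]
```

Request:
send_rows(
  rows=[
    [[0,-0.001,0,0,0,0,1],[0,-0.001,0,0,0,0,1],[0,-0.001,0,0,0,0,1],[0,-0.001,0,0,0,0,1],[0,-0.001,0,0,0,0,1],[0,-0.001,0,0,0,0,1],[0,-0.001,0,0,0,0,1],[0,-0.001,0,0,0,0,1],[0,0,0,0,0,0,1],[0,0,0,0,0,0,1]],
  ],
)

```text
time: 14.05
tcp_pos: [0.4693, 0.0772, 0.0756]
orientation: [0.699, 0.708, 0.073, -0.069]
ft_force: [2.0, 6.3, -0.4]
width: 0.0552
grip_force: 105.8
```

```bash
python3 st.py
```

```text
t 14.05 tcp [0.4693 0.0772 0.0756] y-axis yaw 0.63 z [ 0.0036  0.2    -0.9798] F [ 2.05  6.26 -0.43] M [ 0.951 -0.257  0.147] w 0.0552 g 105.77862024307251 q [-0.12  0.49  1.9   0.28  0.79 -0.34]
```

Request:
send_rows(
  rows=[
    [[0,-0.001,0,0,0,0,1],[0,-0.001,0,0,0,0,1],[0,-0.001,0,0,0,0,1],[0,-0.0009,0,0,0,0,1],[0,0,0,0,0,0,1],[0,0,0,0,0,0,1]],
  ],
)

```text
time: 14.65
tcp_pos: [0.4694, 0.0736, 0.0757]
orientation: [0.699, 0.708, 0.073, -0.07]
ft_force: [1.6, 9.1, -0.5]
width: 0.0555
grip_force: 105.8
```

```bash
python3 st.py; python3 - <<'E'
from h import *
a=save("side","pics/s3.png")[150:230,180:290]
cv2.imwrite("pics/c3.png",cv2.resize(a,(770,560),interpolation=cv2.INTER_CUBIC)[:,:,::-1])
E
```

```text
t 14.65 tcp [0.4694 0.0736 0.0757] y-axis yaw 0.63 z [ 0.0036  0.2004 -0.9797] F [ 1.64  9.06 -0.5 ] M [ 1.289 -0.293  0.233] w 0.0555 g 105.75665831565857 q [-0.13  0.49  1.9   0.28  0.79 -0.35]
```

View pics/c3.png

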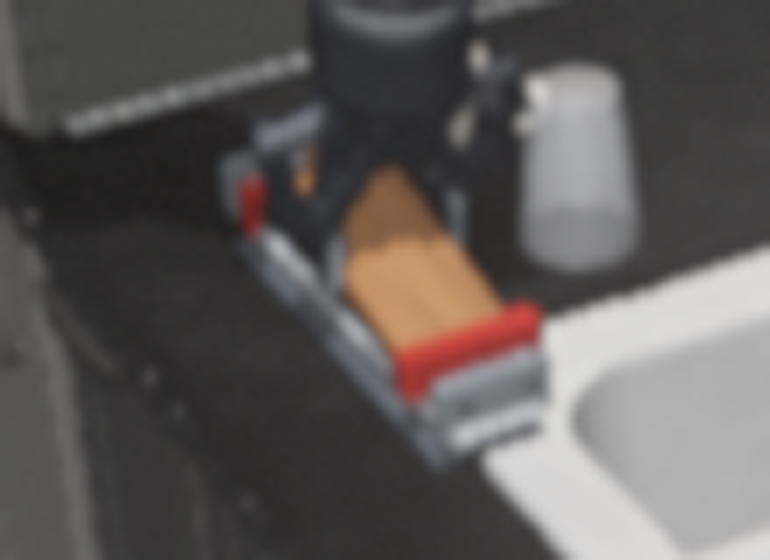

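The board's low end sits under the right lip, the jaw is pushed back close to its block, and the left end is still up behind the gripper. Next I lower the left end.

Request:
send_rows(
  rows=[
    [[0,0.0004,-0.0013,-1,0,0,1],[0,0.0004,-0.0013,-1,0,0,1],[0,0.0003,-0.0013,-1,0,0,1],[0,0.0003,-0.0013,-1,0,0,1],[0,0,0,0,0,0,1],[0,0,0,0,0,0,1]],
  ],
)

```text
time: 15.3
tcp_pos: [0.4693, 0.0753, 0.0704]
orientation: [0.701, 0.71, 0.048, -0.045]
ft_force: [2.5, 10.3, -1.2]
width: 0.0555
grip_force: 105.9
```

```bash
python3 st.py
```

```text
t 15.3 tcp [0.4693 0.0753 0.0704] y-axis yaw 0.67 z [ 0.0036  0.1317 -0.9913] F [ 2.48 10.32 -1.16] M [ 1.564 -0.252  0.15 ] w 0.0555 g 105.85502743721008 q [-0.08  0.5   1.9   0.19  0.76 -0.24]
```

Request:
send_rows(
  rows=[
    [[0,0.0003,-0.0013,-1,0,0,1],[0,0.0003,-0.0013,-1,0,0,1],[0,0.0003,-0.0014,-1,0,0,1],[0,0,0,0,0,0,1],[0,0,0,0,0,0,1]],
  ],
)

```text
time: 15.8
tcp_pos: [0.4693, 0.0762, 0.0663]
orientation: [0.702, 0.711, 0.03, -0.027]
ft_force: [0.7, 10.5, -0.5]
width: 0.0556
grip_force: 105.9
```

```bash
python3 st.py
```

```text
t 15.8 tcp [0.4693 0.0762 0.0663] y-axis yaw 0.68 z [ 0.0036  0.0796 -0.9968] F [ 0.72 10.51 -0.47] M [ 1.595 -0.144  0.229] w 0.0556 g 105.89938402175903 q [-0.05  0.5   1.9   0.12  0.74 -0.15]
```

Request:
send_rows(
  rows=[
    [[0,0.0003,-0.0014,-1,0,0,1],[0,0.0002,-0.0014,-1,0,0,1],[0,0.0002,-0.0014,-1,0,0,1],[0,0.0002,-0.0014,-1,0,0,1],[0,0,-0.0006,-0.5,0,0,1],[0,0,0,0,0,0,1],[0,0,0,0,0,0,1]],
  ],
)

```text
time: 16.5
tcp_pos: [0.4693, 0.0773, 0.0601]
orientation: [0.703, 0.711, 0.002, 0.001]
ft_force: [1.2, 11.7, -0.4]
width: 0.0557
grip_force: 106.1
```

```bash
python3 st.py
```

```text
t 16.5 tcp [0.4693 0.0773 0.0601] y-axis yaw 0.69 z [ 0.0039  0.0014 -1.    ] F [ 1.24 11.66 -0.43] M [1.808 0.004 0.265] w 0.0557 g 106.08945608139038 q [ 0.    0.52  1.9   0.    0.72 -0.01]
```

Request:
send_rows(
  rows=[
    [[0,0.001,0,0,0,0,1],[0,0.0012,0,0,0,0,1],[0,0.0012,0,0,0,0,1],[0,0.0012,0,0,0,0,1],[0,0.0012,0,0,0,0,1],[0,0.0012,0,0,0,0,1],[0,0.0012,0,0,0,0,1],[0,0.0012,0,0,0,0,1],[0,0.001,0,0,0,0,1],[0,0,-0.0004,0,0,0,1],[0,0,0,0,0,0,1],[0,0,0,0,0,0,1]],
  ],
)

```text
time: 17.7
tcp_pos: [0.4692, 0.0864, 0.0601]
orientation: [0.703, 0.711, 0.001, 0.001]
ft_force: [-2.5, 1.8, 5.5]
width: 0.0554
grip_force: 106.8
```

```bash
python3 st.py; python3 - <<'E'
from h import *
a=save("side","pics/s4.png")[150:230,180:290]
cv2.imwrite("pics/c4.png",cv2.resize(a,(770,560),interpolation=cv2.INTER_CUBIC)[:,:,::-1])
E
```

```text
t 17.7 tcp [0.4692 0.0864 0.0601] y-axis yaw 0.69 z [ 3.4e-03 -3.0e-04 -1.0e+00] F [-2.47  1.84  5.52] M [0.138 0.53  0.229] w 0.0554 g 106.7656946182251 q [ 0.02  0.52  1.89 -0.    0.73  0.01]
```

View pics/c4.png

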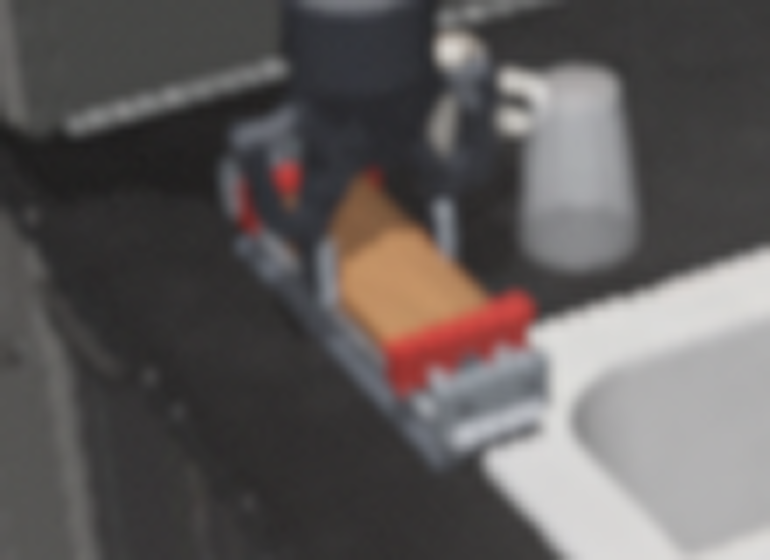

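The board lies flat, pressing lightly on the rests, and both lips appear over its ends. I'll release it.

Request:
send_rows(
  rows=[
    [[0,0,0.0004,0,0,0,0.2],[0,0,0,0,0,0,-0.3],[0,0,0,0,0,0,-0.6],[0,0,0,0,0,0,-1],[0,0,0,0,0,0,-1],[0,0,0,0,0,0,-1],[0,0,0,0,0,0,-1],[0,0,0,0,0,0,-1],[0,0,0.003,0,0,0,-1],[0,0,0.005,0,0,0,-1],[0,0,0.01,0,0,0,-1],[0,0,0.02,0,0,0,-1],[0,0,0.03,0,0,0,-1],[0,0,0.03,0,0,0,-1],[0,0,0.03,0,0,0,-1],[0,0,0.03,0,0,0,-1],[-0.01,0,0.02,0,0,0,-1],[-0.02,0,0.01,0,0,0,-1],[-0.01,0,0,0,0,0,-1],[0,0,0,0,0,0,-1]],
  ],
)

```text
time: 19.75
tcp_pos: [0.4281, 0.0866, 0.2485]
orientation: [0.703, 0.711, 0.001, 0.001]
ft_force: [-0.4, 0.8, -0.1]
width: 0.0855
grip_force: 0.0
```

Request:
send_rows(
  rows=[
    [[-0.005,-0.02,0,0,0,0,-1],[-0.005,-0.03,0,0,0,0,-1],[-0.005,-0.03,0,0,0,0,-1],[-0.005,-0.03,0,0,0,0,-1],[-0.005,-0.03,0,0,0,0,-1],[-0.005,-0.03,0,0,0,0,-1],[-0.005,-0.03,0,0,0,0,-1],[-0.005,-0.03,0,0,0,0,-1],[-0.005,-0.03,0,0,0,0,-1],[0,-0.02,0,0,0,0,-1],[0,0,0,0,0,0,-1]],
  ],
)

```text
time: 20.85
tcp_pos: [0.3843, -0.1958, 0.2473]
orientation: [0.704, 0.71, 0.001, 0.001]
ft_force: [-0.4, 0.4, 0.2]
width: 0.0856
grip_force: 0.0
```

```bash
python3 st.py; python3 - <<'E'
from h import *
a=save("side","pics/s5.png")[150:225,195:275]; b=save("top","pics/t5.png")[190:230,170:270]
o=np.zeros((600,600,3),np.uint8); o[:360,:384]=cv2.resize(a,(384,360),interpolation=cv2.INTER_CUBIC); o[360:600]=cv2.resize(b,(600,240),interpolation=cv2.INTER_CUBIC)
cv2.imwrite("pics/c5.png",o[:,:,::-1])
E
```

```text
t 20.85 tcp [ 0.3843 -0.1958  0.2473] y-axis yaw 0.51 z [ 2.6e-03 -1.0e-04 -1.0e+00] F [-0.42  0.45  0.17] M [ 0.008  0.017 -0.04 ] w 0.0856 g 0.0 q [-0.65  0.18  1.78  0.    1.18 -0.66]
```

View pics/c5.png

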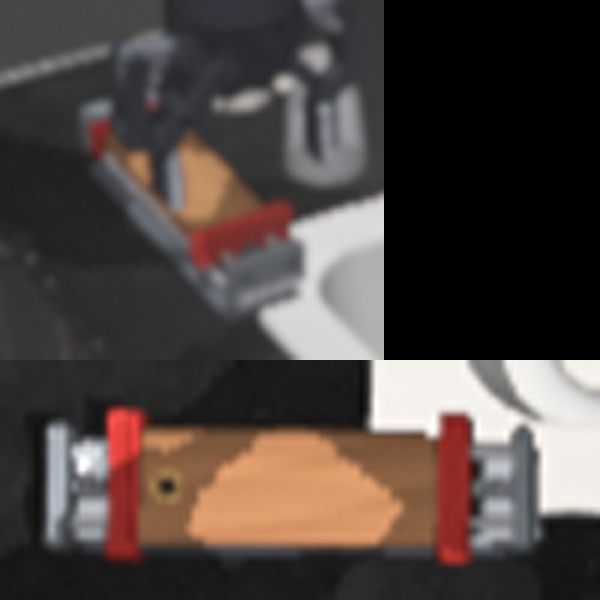

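The top view shows both red lips over the board's ends, at about columns 191 and 246. Compared with the start, each jaw is pushed back about 4 mm, so the board is centred. The arm is clear and the mug and glass have not moved.

```bash
python3 -c "from h import *;print(finish_job())"
```

```text
the job is handed in; nothing more can be done
None
```

The board is in the holder and the job is handed in: it lies flat with both ends under the lips, each jaw is pushed back about 4 mm, measured jaw and rest forces peaked at about 14 N, and the bystanders were not touched.

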